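Load the battery tray and hook its cover home

ROBOT

A 6-joint arm with a two-finger parallel gripper is mounted at the origin on the work surface. World frame = base frame: x ahead of the robot, y to its left, z up, the work surface at z = 0. Lengths are in mm, angles in degrees, forces in N, time in s.
With the tool pointing down it reaches from about 350 to 850 mm from the base axis. Payload 8.1 kg.
Tool frame: the origin (TCP) lies at the centre of the arm's flange, where the gripper is bolted on; the fingertips stand 173 mm ahead of it and the grasp point (between the pads) lies 155 mm ahead of it; z points along the fingers, y is the line along which they close (so a half turn about z gives the same grasp; the last joint's range is limited). The gripper opens to 85 mm and grips with 20 to 120 N. Pads are 22 mm wide; open, the fingers measure 114 mm over their backs; the gripper's body (76 mm by 85 mm) begins 54 mm behind the grasp point. The pads swing forward as they close: fully open they stand 13 mm farther back than shut.
Start: joints at [-71.299, 7.471, 85.268, -0, 87.261, -4.893], TCP at [240.176, -549.838, 404.692] pointing down, gripper open.
Joint ranges: [-169.43, 169.43], [-51.17, 129.36], [1.28, 143.12], [-76.62, 256.62], [0, 156.53], [-152.29, 152.29]. Speed limits (degrees/s): [136.94, 136.94, 159.86, 180, 180, 180].

INTERFACE

Orientations are given as [roll, pitch, yaw] about the fixed x, y, z axes, in that order (R = Rz(yaw) Ry(pitch) Rx(roll)).
In Python, from bench import * gives the robot as it stands.
- The arm moves only by the shell command python3 -m jog 'ROWS' [FORCE]. ROWS is text: rows parted by semicolons, each of 7 numbers parted by spaces: the shift along the tool's x, y, z scaled (see below), then the turn, a rotation vector about the tool's x, y, z scaled (see below), then the closure, from -1 (fully open) to 1 (shut). In form: tx ty tz wx wy wz hand; .... A call has 1 to 5 rows; each row shifts and turns the commanded pose from where the row before left it, along the tool's axes as they then stand; what a row does not reach is not made up. The controller multiplies each number of a shift by 0.1 m and each number of a turn by 60 degrees. A row lasts 1/8 s, in which the tool goes at most 62.5 mm and 10.7 degrees, less where a joint would pass 70% of its speed; a pose out of reach is approached as far as the arm can. A call with a number of a shift or a turn outside -1 to 1 is refused whole. A call with a gripper value outside its range is refused whole. The fingers move at their own pace and stop on an object; FORCE is the grip in N (left out, the last holds). Time passes only in rows, so rows that do not move let the fingers close. It gives the time, the measured TCP pose, the force, the opening and the grip force at its end, in the units of the state.
- sense(): the state, without advancing time (a new reading comes with each control period).
- snapshot(name): name is "side" or "top" or "wrist"; returns a dict with "img" (384x512x3 uint8, red, green, blue), "fx", "fy", "cx", "cy" (pixels), "extrinsics" (4x4, takes a point from camera to world coordinates). Camera axes: x right, y down, z forward; pixel columns grow to the right and rows downward; lengths in mm; the calibration is good to about 2 mm. The wrist camera is an equidistant fisheye: a pixel r from the principal point sees the ray r / f radians off the axis. A picture is of the moment at which its call begins. There is no depth.
- hand_in(): hands the job in; it is judged then, once.
The state is a dict: "time": time; "joint_pos": joint angles; "qd": joint speeds; "joint_efforts": joint torques, N m; "tool_pos": TCP position; "tcp_rot": TCP orientation; "ft_force": force on the tool from outside, world axes, zero at the start; "wrist_torque": the same for the moment, N m; "finger_gap": finger opening in mm; "grip_force": force on a finger pad.
Only numpy, scipy, OpenCV 4.12 (cv2) and the standard library are available. Lean on these libraries where they do the work, as an engineer would, in place of code of your own. Each camera call takes 0.05 s, during which the arm holds its last target. There are 200 camera calls.

TASK

Lift the loose lid off the steel battery case by its knob and set it down flat on the bench, then move every battery module from the case into the compartment of the grey battery tray. Close the tray: tilt its cover, hook one edge under the tray's overhanging lip and lower the other edge until the cover lies flat, fully home inside the rim. Finally put the lid back on the case, and do not knock the other things on the bench about.

Things in the scene. Friction and masses are not known exactly. Their poses are not given: they have to be found in the camera images.
- tray: grey battery tray fixed to the bench, 152 (x) by 176 (y) by 67 mm high; origin at the centre of its underside, x towards the side with the lip. Inside: open compartment 100 (x) by 146 (y) mm, floor at height 6 mm, room for four modules in a row along y, 36 mm apart. Round it runs a ledge at height 52 mm, on which the cover lies, in a recess of 136 (x) by 164 (y) mm; see tray_ledge, tray_lip
- tray_ledge (a point): centre of the tray at ledge height (0, 0, 52 mm in the tray's frame), axes as the tray. The recess round it spans x -68 to 68, y -82 to 82 mm; the rim at its -x side and both y sides stands 8 mm above the ledge
- tray_lip (a point): middle of the free edge of the lip's underside (54, 0, 62 mm in the tray's frame), axes as the tray. The lip is 5 mm thick, runs the full width in y and overhangs the ledge by 14 mm, from here to a wall 14 mm further along +x; the gap between ledge and lip is 10 mm high
- cover: loose cover of the tray: aluminium plate 132 (x) by 154 (y) by 5 mm, 0.24 to 0.4 kg; origin at the centre of its underside. On top a black grip bar, centred, 12 mm thick (x), 70 mm long (y), up to 37 mm above the underside. At the start flat on the bench, x within 0.6 rad of the tray's x. Either long edge (+x or -x) may be hooked. Home: 10 to 14 mm of it under the lip, underside at 52 mm
- cover_edge (a point): middle of the cover's +x edge face (66 mm from its centre, half way up the plate); axes as the cover
- cover_edge2 (a point): middle of the cover's -x edge face (66 mm from its centre, half way up the plate); axes as the cover
- case: open steel battery case, fixed to the bench, 108 (x) by 154 (y) by 54 mm high, walls and floor 4 mm; inside 100 by 146 mm; origin at the centre of its underside
- lid: loose lid of the case, 0.2 to 0.33 kg: steel plate 114 (x) by 160 (y) by 5 mm, under it a plug 90 by 136 by 6 mm that enters the case with 5 mm play each side; origin at the centre of the plug's underside (48 mm high on the case, 0 on the bench). Black knob on top in the centre, 26 mm diameter, 11 to 37 mm above the origin. The bench between robot and cover is free for it (0.43 m ahead of the robot)
- module0: battery module, grey plastic block 40 (x) by 28 (y) by 40 (z) mm, black band, two small brass contacts on top, 120 g; origin at its centre. Two to four are present, standing in a row along the case's y axis about 8 mm apart or more, y along the row: to be taken across their 40 mm, along the case's x axis. May lie any way up in the tray
- module1: battery module, grey plastic block 40 (x) by 28 (y) by 40 (z) mm, black band, two small brass contacts on top, 120 g; origin at its centre. Two to four are present, standing in a row along the case's y axis about 8 mm apart or more, y along the row: to be taken across their 40 mm, along the case's x axis. May lie any way up in the tray
- module2: battery module, grey plastic block 40 (x) by 28 (y) by 40 (z) mm, black band, two small brass contacts on top, 120 g; origin at its centre. Two to four are present, standing in a row along the case's y axis about 8 mm apart or more, y along the row: to be taken across their 40 mm, along the case's x axis. May lie any way up in the tray
- module3: battery module, grey plastic block 40 (x) by 28 (y) by 40 (z) mm, black band, two small brass contacts on top, 120 g; origin at its centre. Two to four are present, standing in a row along the case's y axis about 8 mm apart or more, y along the row: to be taken across their 40 mm, along the case's x axis. May lie any way up in the tray
- wrench: bystander, not part of the job: open-end wrench, 160 mm, lying
- screwdriver: bystander, not part of the job: screwdriver, 180 mm, lying
- bearing: bystander, not part of the job: steel bearing ring, 56 mm across, 16 mm high
- taperoll: bystander, not part of the job: blue tape roll, 70 mm across, 24 mm high
- spray: bystander, not part of the job: white spray can, 52 mm across, 150 mm tall
- flange: bystander, not part of the job: dark steel flange hub, 80 mm across, 35 mm high
- shim: bystander, not part of the job: brass block 50 by 30 by 12 mm
Things that resemble listed ones, but are neither listed nor needed, are in the scene too. Leave any yellow look-alike of the case alone.

How it is judged (in metres and radians):
On the way, in this order (a step that is already met when the one before it is completed fails the run):
1. the lid is off the case, set down flat on the bench and let go (height (world z) of lid between -0.005 and 0.008 m and angle between lid's own z axis and vertical below 0.06 rad and horizontal distance between lid and case above 0.12 m and linear speed of lid below 0.03 m/s and contact force between the fingers and lid below 0.2 N), for 0.2 s.
2. all modules present are in the tray's compartment (x of module0 in the frame of tray between -0.05 and 0.05 m and y of module0 in the frame of tray between -0.073 and 0.073 m and z of module0 in the frame of tray between 0 and 0.032 m and linear speed of each of module0, module1, module2, module3 below 0.03 m/s and x of module1 in the frame of tray between -0.05 and 0.05 m and y of module1 in the frame of tray between -0.073 and 0.073 m and z of module1 in the frame of tray between 0 and 0.032 m and x of module2 in the frame of tray between -0.05 and 0.05 m and y of module2 in the frame of tray between -0.073 and 0.073 m and z of module2 in the frame of tray between 0 and 0.032 m and x of module3 in the frame of tray between -0.05 and 0.05 m and y of module3 in the frame of tray between -0.073 and 0.073 m and z of module3 in the frame of tray between 0 and 0.032 m), for 0.2 s.
3. the cover, tilted by 0.05 rad or more, has an edge under the lip (angle between cover's own z axis and vertical between 0.05 and 0.6 rad and ((x of cover_edge in the frame of tray between 0.057 and 0.072 m and y of cover_edge in the frame of tray between -0.03 and 0.03 m and z of cover_edge in the frame of tray between 0.045 and 0.062 m) or (x of cover_edge2 in the frame of tray between 0.057 and 0.072 m and y of cover_edge2 in the frame of tray between -0.03 and 0.03 m and z of cover_edge2 in the frame of tray between 0.045 and 0.062 m))), for 0.1 s.
4. the cover lies flat and home in the recess (x of cover in the frame of tray between -0.006 and 0.006 m and y of cover in the frame of tray between -0.008 and 0.008 m and z of cover in the frame of tray between 0.049 and 0.0545 m and angle between cover's own z axis and vertical below 0.03 rad and (x of cover_edge in the frame of tray between 0.059 and 0.071 m or x of cover_edge2 in the frame of tray between 0.059 and 0.071 m)), for 0.2 s.
At the end, for the whole second after the job is handed in: every module present is inside the tray's compartment; the cover lies flat (within 0.03 rad) on the ledge inside the recess with one edge under the lip; the lid is back on the case, plug inside, flat within 0.04 rad; all at rest and released (all of step 2 and all of step 4 and x of lid in the frame of case between -0.009 and 0.009 m and y of lid in the frame of case between -0.009 and 0.009 m and z of lid in the frame of case between 0.044 and 0.051 m and angle between lid's own z axis and vertical below 0.04 rad and angle between the x axis of lid and the x axis of case, either way round below 0.2 rad and contact force between the fingers and lid below 0.2 N and contact force between the fingers and cover below 0.2 N and linear speed of each of lid, cover below 0.02 m/s); the robot touches nothing.
It fails at once if a bystander (tool, bearing, tape roll, spray can, flange, shim) is knocked more than 60 mm from its place (distance of any of wrench, screwdriver, bearing, taperoll, spray, flange, shim from where it was at the start of the episode above 0.06 m).
Of module0, module1, module2, module3 only 2 to 4 are there at a start; the rules pass over those that are not, and their reading is None.
At some moment in a run one of cover may be knocked a few centimetres aside while the robot is not near it.
Once in a run the grip may slacken for a moment while it holds something.
It also fails if it takes over 210 s, if anything falls off the work surface, if the arm or the gripper's body presses on something with over 40 N, if the wrist force passes 120 N, or if a joint passes its speed limit or range.

## Working session

There is one attempt and no reset: what is moved stays moved. The work goes in short steps, Python scripts to look and compute and a shell command to move; the robot and the scene stay as the last step left them, time stands still between calls to the robot, and variables do not carry over. Pictures are saved under pics/ and viewed, at most 14 in all, crops included, and the job is handed in when it is done.

```bash
ls; mkdir -p pics
cat > h.py <<'E'
from bench import *
import numpy as np, cv2
from scipy.spatial.transform import Rotation as R
def snap(n,f=None):
    s=snapshot(n)
    if f: cv2.imwrite('pics/'+f,s['img'][:,:,::-1])
    return s
def ray(s,u,v):
    x=(u-s['cx'])/s['fx'];y=(v-s['cy'])/s['fy']
    if s.get('fish'):
        r=np.hypot(x,y);k=np.sin(r)/max(r,1e-9);d=np.array([x*k,y*k,np.cos(r)])
    else: d=np.array([x,y,1.])
    E=np.array(s['extrinsics']);return E[:3,3],E[:3,:3]@d
def onz(s,u,v,z):
    o,d=ray(s,u,v);return o+d*(z-o[2])/d[2]
def proj(s,p):
    E=np.linalg.inv(np.array(s['extrinsics']));q=E[:3,:3]@np.array(p,float)+E[:3,3]
    if s.get('fish'):
        t=np.arctan2(np.hypot(q[0],q[1]),q[2]);n=np.hypot(q[0],q[1]);return np.array([s['cx']+s['fx']*t*q[0]/n,s['cy']+s['fy']*t*q[1]/n])
    return np.array([s['cx']+s['fx']*q[0]/q[2],s['cy']+s['fy']*q[1]/q[2]])
E
python3 - <<'E'
from h import *
print(sense())
for n in('top','side','wrist'):
    s=snap(n,n+'0.png');print(n,s['fx'],s['cx'],s['cy'],np.round(s['extrinsics'],3).tolist())
E
python3 -c "
import cv2;a=cv2.imread('pics/top0.png');cv2.imwrite('pics/top0b.png',cv2.resize(a,(800,600),interpolation=cv2.INTER_CUBIC))"
```

```text
pics
{'time': 0.0, 'joint_pos': array([-7.12992589e+01,  7.51570647e+00,  8.53301527e+01,  1.14209563e-03,
        8.72596118e+01, -4.89183031e+00]), 'qd': array([ 0.03007099, -0.03009717, -0.02395404, -0.12257885, -0.00117389,
       -0.0103067 ]), 'joint_efforts': array([-1.70330532e-03, -5.69405758e+01, -5.00548339e+01, -5.14313961e-04,
        1.48545729e-02,  1.05794149e-05]), 'tool_pos': array([ 240.10117784, -549.61828895,  403.62950966]), 'tcp_rot': array([-1.79895010e+02, -1.01305506e-02,  2.35925064e+01]), 'ft_force': array([-0.27549856, -0.10661636,  0.25033356]), 'wrist_torque': array([-0.04375061,  0.00227744, -0.02707804]), 'grip_force': 0.0, 'finger_gap': 85.61106396473791}
top 426.0708385281456 260.4323692319787 188.8845888200017 [[-0.018, -0.992, 0.126, 333.375], [-1.0, 0.018, 0.002, 22.506], [-0.005, -0.126, -0.992, 1602.151], [0.0, 0.0, 0.0, 1.0]]
side 478.93850745879615 255.99569676980573 187.45421352805818 [[0.874, -0.381, 0.302, 78.048], [-0.486, -0.684, 0.544, -813.803], [-0.0, -0.623, -0.782, 1221.564], [0.0, 0.0, 0.0, 1.0]]
wrist 297.3186396354542 254.86663790878467 193.19976041347718 [[0.399, -0.868, -0.297, 316.691], [-0.917, -0.378, -0.128, -515.564], [-0.002, 0.323, -0.946, 372.299], [0.0, 0.0, 0.0, 1.0]]
```

View pics/top0b.png

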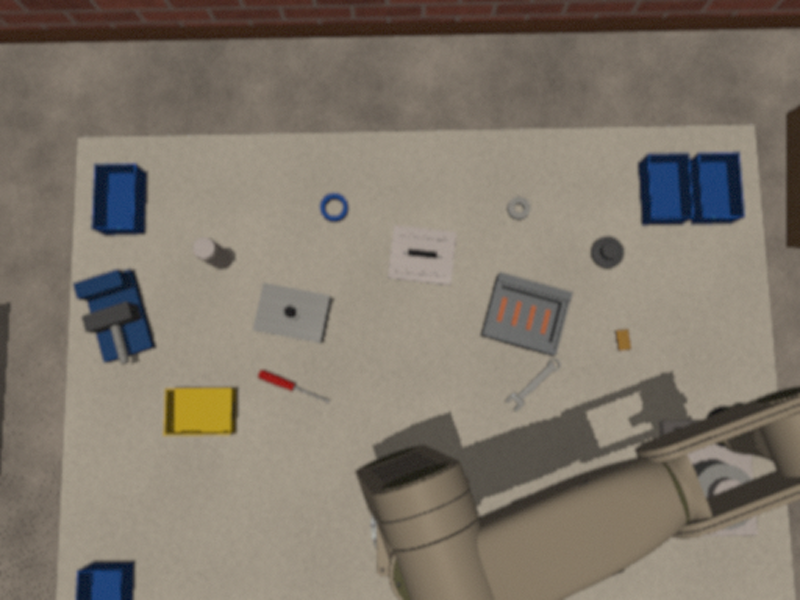

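View pics/side0.png

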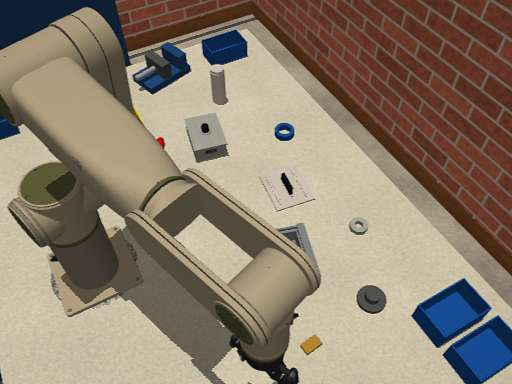

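The top view shows the grey lidded case with black knob at (188,200 in native px), the white-looking cover with bar at (270,163), the tray at (337,201), and the yellow look-alike case at (128,263).
Candidates for the case are the steel one at (188,200) and the yellow one at (128,263). I choose steel, and check it in a close crop.

Run:
```python
from h import *
a=cv2.imread('pics/top0.png');c=a[135:270,150:380]
cv2.imwrite('pics/crop1.png',cv2.resize(c,None,fx=3.45,fy=3.45,interpolation=cv2.INTER_CUBIC))
```

```text
(no output)
```

View pics/crop1.png

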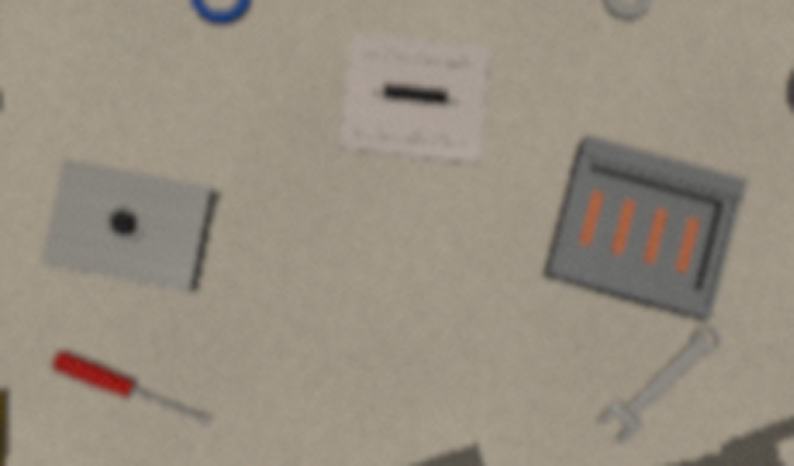

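The crop confirms the grey lid with a round black knob at crop (123,222), the cover with bar at (415,95), and the tray with its wide lip band on the far (+x) side at about (660,165).

Run:
```python
from h import *
s=snapshot('top');im=s['img'];f=im.astype(int)
for p in [(200,185),(200,210),(163,255),(205,300),(215,335),(190,330),(230,260)]: print(p,im[p])
sat=f.max(2)-f.min(2)
def rect(mask,z,name):
    cs,_=cv2.findContours(mask.astype(np.uint8),cv2.RETR_EXTERNAL,cv2.CHAIN_APPROX_NONE)
    c=max(cs,key=cv2.contourArea)[:,0,:]
    w=np.array([onz(s,u,v,z)[:2] for u,v in c],np.float32)
    r=cv2.minAreaRect(w);print(name,np.round(r[0],1),np.round(r[1],1),round(r[2],1),cv2.contourArea(c));return r
def win(m,u0,u1,v0,v1):
    o=np.zeros_like(m);o[v0:v1,u0:u1]=m[v0:v1,u0:u1];return o
grey=(f[:,:,0]-f[:,:,2])<14
cv2.imwrite('pics/m.png',grey.astype(np.uint8)*255)
rect(win(grey&(f.sum(2)>240),155,215,170,225),59,'lid')
dark=f.sum(2)<150
rect(win(dark,175,200,190,210),85,'knob')
rect(win(dark,255,290,150,175),37,'bar')
rect(win(grey,300,375,168,235),60,'tray')
rect(win(grey,245,297,140,188),5,'cover')
rect(win((f[:,:,0]-f[:,:,2])>60,310,360,180,220),6,'orange')
```

```text
(200, 185) [35 36 34]
(200, 210) [99 93 85]
(163, 255) [169 157 149]
(205, 300) [155 146 130]
(215, 335) [107 108 107]
(190, 330) [105 106 104]
(230, 260) [157 147 131]
lid [493.1 293.6] [164.7 109.7] 78.3 1244.5
knob [493.8 295.1] [18.1 14.4] 89.0 16.5
bar [632.  -11.2] [60.2  5.9] 82.5 11.0
tray [ 481.4 -250. ] [180.7 157.7] 73.0 2041.5
cover [638.  -14.3] [80.3 16.8] 81.7 61.0
orange [ 488.5 -235. ] [10.8 55.3] 72.7 28.0
```

View pics/m.png

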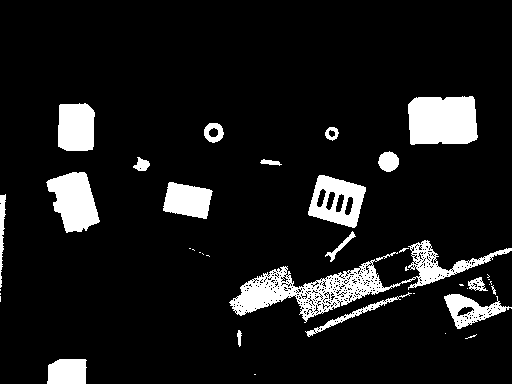

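```bash
cat > plan.py <<'E'
# plan.py x y z yaw [tilt]: tool-frame rotation vector, then shift (after the turn), in move units
import sys; from h import *
def plan(x,y,z,yaw,tilt=0):
    s=sense();p=s['tool_pos'];C=R.from_euler('xyz',s['tcp_rot'],degrees=True)
    T=R.from_euler('z',yaw,degrees=True)*R.from_euler('x',180+tilt,degrees=True)
    w=(C.inv()*T).as_rotvec(degrees=True)/60; d=T.inv().apply(np.array([x,y,z])-p)/100
    print('rot',np.round(w,3),'rows',round(np.linalg.norm(w)/.17,1),'shift',np.round(d,3),'rows',round(np.linalg.norm(d)/.62,1))
if __name__=='__main__': plan(*map(float,sys.argv[1:]))
E
python3 plan.py 430 -270 430 75
```

```text
rot [-0.001 -0.001 -0.857] rows 5.0 shift [ 3.193  1.11  -0.26 ] rows 5.5
```

```bash
python3 -m jog '0 0 0 0 0 -0.17 -1;0 0 0 0 0 -0.17 -1;0 0 0 0 0 -0.17 -1;0 0 0 0 0 -0.17 -1;0 0 0 0 0 -0.17 -1'; python3 -m jog '0.55 0.19 -0.05 0 0 0 -1;0.55 0.19 -0.05 0 0 0 -1;0.55 0.19 -0.05 0 0 0 -1;0.55 0.19 -0.05 0 0 0 -1;0.55 0.19 -0.05 0 0 0 -1';python3 -m jog '0.4 0.15 0 0 0 0 -1;0 0 0 0 0 0 -1;0 0 0 0 0 0 -1'
python3 - <<'E'
from h import *
s=snap('wrist','w1.png');print(np.round(s['extrinsics'],3).tolist())
s=snap('top')
E
```

```text
time: 0.82
tool_pos: [240.1, -549.8, 404.4]
tcp_rot: [-180.0, -0.0, 74.9]
ft_force: [-0.5, 0.9, -0.8]
finger_gap: 85.3
grip_force: 0.0
time: 1.45
tool_pos: [405.5, -308.3, 429.8]
tcp_rot: [180.0, 0.0, 74.6]
ft_force: [0.6, -0.7, -0.9]
finger_gap: 85.2
grip_force: 0.0
time: 1.82
tool_pos: [429.7, -275.6, 429.5]
tcp_rot: [-180.0, 0.0, 74.6]
ft_force: [-0.2, -0.6, 0.0]
finger_gap: 85.6
grip_force: 0.0
[[0.964, -0.252, -0.087, 452.015], [-0.266, -0.912, -0.312, -194.519], [-0.0, 0.324, -0.946, 398.035], [0.0, 0.0, 0.0, 1.0]]
```

View pics/w1.png

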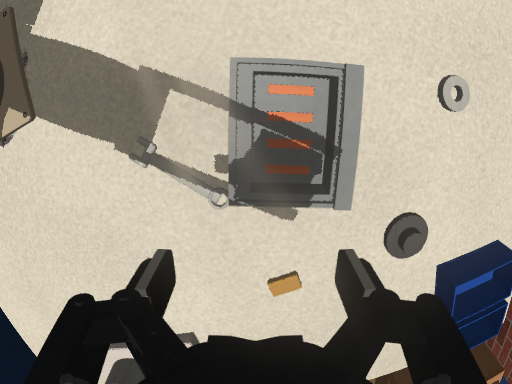

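The wrist view shows the tray's outer corners at (230,58), (229,206), (350,210), (363,65), with the raised lip band on the right (+x). The orange slot marks are at about (291,90), (290,117), (288,144) and (288,170).

```bash
python3 - <<'E'
from h import *
s=snapshot('wrist');s['fish']=1;f=s['img'].astype(int)
m=((f[:,:,0]>1.45*f[:,:,2])&(f[:,:,0]-f[:,:,2]>35)).astype(np.uint8);m[:75]=0;m[185:]=0;m[:,:255]=0;m[:,330:]=0
cs,_=cv2.findContours(m,cv2.RETR_EXTERNAL,cv2.CHAIN_APPROX_NONE)
P=[]
for c in cs:
    if cv2.contourArea(c)<40: continue
    w=np.array([onz(s,u,v,6)[:2] for u,v in c[:,0,:]],np.float32);r=cv2.minAreaRect(w);print(np.round(r[0],1),np.round(r[1],1),round(r[2],1));P.append(r[0])
P=np.array(sorted(P,key=lambda p:-p[1]));d=P[0]-P[-1];print('mean',P.mean(0),'yaw',np.degrees(np.arctan2(-d[0],d[1])),np.linalg.norm(d))
C=[onz(s,u,v,z)[:2] for u,v,z in [(230,58,60),(229,206,60),(350,210,67),(363,65,67)]]
print(np.round(C,1).tolist(),'mean',np.mean(C,0),[np.linalg.norm(C[i]-C[i-1]).round(1) for i in range(4)])
for i,j in((0,1),(3,2)): 
    d=C[i]-C[j];print(np.degrees(np.arctan2(-d[0],d[1])))
for i,j in((3,0),(2,1)):
    d=C[i]-C[j];print(np.degrees(np.arctan2(d[1],d[0])))
E
python3 plan.py 470 150 400 78
```

```text
[ 468.1 -302.8] [11.3 59.1] 74.8
[ 478.5 -267.5] [12.1 58.6] 72.8
[ 489.2 -233.5] [12.5 59. ] 72.7
[ 499.4 -199. ] [12.6 60.4] 72.9
mean [ 483.78226471 -250.6895752 ] yaw -16.80349423232812 108.41698332945022
[[436.6, -146.5], [385.7, -314.1], [529.4, -357.4], [580.4, -189.4]] mean [ 483.02947693 -251.84820714] [np.float64(150.1), np.float64(175.1), np.float64(150.1), np.float64(175.6)]
-16.88879382940809
-16.869034798017896
-16.58093223995739
-16.756163384198775
rot [-0.     0.    -0.058] rows 0.3 shift [ 4.255 -0.488  0.295] rows 6.9
```

Tray: (483.4, −251.2), yaw −16.8°, with sizes that match the description. Next I move to the case.

```bash
python3 -m jog '0 0 0 0 0 -0.06 -1;0.6 -0.07 0.04 0 0 0 -1;0.6 -0.07 0.04 0 0 0 -1;0.6 -0.07 0.04 0 0 0 -1;0.6 -0.07 0.04 0 0 0 -1'; python3 -m jog '0.6 -0.07 0.04 0 0 0 -1;0.6 -0.07 0.04 0 0 0 -1;0.6 -0.07 0.04 0 0 0 -1;0 0 0 0 0 0 -1;0 0 0 0 0 0 -1'
python3 - <<'E'
from h import *
s=snap('wrist','w2.png')
s=snap('top')
E
```

```text
time: 2.6
tool_pos: [451.3, -34.0, 413.7]
tcp_rot: [180.0, 0.0, 78.1]
ft_force: [1.4, -1.1, 0.4]
finger_gap: 85.8
grip_force: 0.0
time: 3.22
tool_pos: [468.0, 145.1, 401.5]
tcp_rot: [-180.0, 0.0, 78.2]
ft_force: [0.6, -0.5, 0.1]
finger_gap: 85.4
grip_force: 0.0
```

View pics/w2.png

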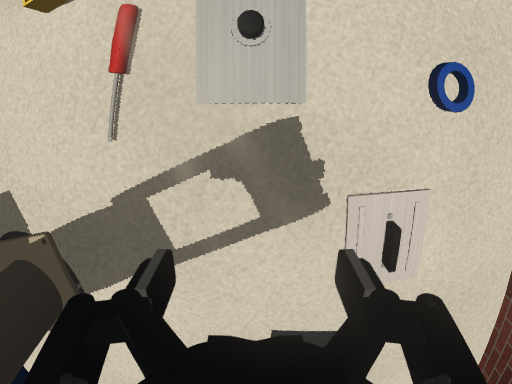

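The knob top is at (251,24). The lid's near edge runs from (197,102) to (306,102), and the cover with its bar (392,246) is at right.

```bash
python3 - <<'E'
from h import *
s=snapshot('wrist');s['fish']=1
a,b=onz(s,197,102.5,59)[:2],onz(s,306,102.5,59)[:2];d=b-a
yaw=np.degrees(np.arctan2(d[1],d[0]));n=np.array([-d[1],d[0]])/np.linalg.norm(d)
print(np.linalg.norm(d),yaw,'centre',(a+b)/2+80*n)
f=s['img'].astype(int);m=(f.sum(2)<170).astype(np.uint8);m[45:]=0;m[:,:230]=0;m[:,272:]=0
c=max(cv2.findContours(m,0,1)[0],key=cv2.contourArea);(u,v),r=cv2.minEnclosingCircle(c);print(u,v,r,onz(s,u,v,80))
E
python3 plan.py 494 296 330 78.5
```

```text
113.60313017296282 -12.145233920852064 centre [497.60424098 298.94155117]
249.6999969482422 23.5 13.997958183288574 [495.69090538 297.29109706  80.        ]
rot [ 0.     0.    -0.007] rows 0.0 shift [ 1.539 -0.049  0.718] rows 2.7
```

```bash
python3 plan.py 496.5 298 300 78; python3 -m jog '0.51 -0.01 0.34 0 0 0 -1;0.51 -0.01 0.34 0 0 0 -1;0.53 0 0.34 0 0 0 -1;0 0 0 0 0 0 -1;0 0 0 0 0 0 -1' 60; python3 plan.py 496.5 298 235 78
```

```text
rot [0.    0.    0.001] rows 0.0 shift [ 1.563 -0.043  1.018] rows 3.0
time: 4.0
tool_pos: [498.1, 296.4, 300.1]
tcp_rot: [180.0, 0.0, 78.1]
ft_force: [-0.2, 0.3, 0.7]
finger_gap: 85.2
grip_force: 0.0
rot [0.    0.001 0.002] rows 0.0 shift [ 0.012 -0.019  0.651] rows 1.1
```

```bash
python3 -m jog '0.01 -0.01 0.35 0 0 0 -1;0 0 0.3 0 0 0 -1;0 0 0 0 0 0 0.5;0 0 0 0 0 0 1;0 0 0 0 0 0 1' 60; python3 -m jog '0 0 0 0 0 0 1;0 0 0 0 0 0 1;0 0 0 0 0 0 1;0 0 0 0 0 0 1' 60
```

```text
time: 4.62
tool_pos: [497.8, 298.7, 237.5]
tcp_rot: [179.8, -0.1, 78.2]
ft_force: [-0.5, 0.3, 0.2]
finger_gap: 32.1
grip_force: 0.0
time: 5.12
tool_pos: [497.7, 299.0, 237.5]
tcp_rot: [179.8, -0.1, 78.2]
ft_force: [-1.9, -2.6, 8.9]
finger_gap: 24.3
grip_force: 58.7
```

```bash
python3 -m jog '0 0 -0.1 0 0 0 1;0 0 -0.2 0 0 0 1;0 0 -0.3 0 0 0 1;0 0 -0.3 0 0 0 1;0 0 0 0 0 0 1' 80; python3 plan.py 430 0 330 90; python3 -m jog '0 0 0 0 0 0 1'
```

```text
time: 5.75
tool_pos: [497.9, 299.3, 329.4]
tcp_rot: [179.7, -0.3, 78.2]
ft_force: [1.0, -0.2, -2.3]
finger_gap: 23.2
grip_force: 78.7
rot [ 0.006 -0.004 -0.197] rows 1.2 shift [-2.993 -0.679 -0.006] rows 5.0
time: 5.88
tool_pos: [496.5, 298.6, 324.5]
tcp_rot: [-180.0, 0.0, 78.2]
ft_force: [0.2, -0.1, -3.0]
finger_gap: 23.6
grip_force: 78.7
```

```bash
python3 -m jog '-0.3 -0.02 0 0 0 0 1;-0.6 -0.05 0 0 0 0 1;-0.6 -0.05 0 0 0 0 1;-0.6 -0.05 0 0 0 0 1;-0.6 -0.05 0 0 0 0 1' ; python3 -m jog '-0.3 0 0 0 0 0 1;0 0 0 0 0 0 1;0 0 0 0 0 0 1'; python3 plan.py 430 0 200 78
python3 - <<'E'
from h import *
snap('side','s1.png')
E
```

```text
time: 6.5
tool_pos: [418.5, 37.4, 323.2]
tcp_rot: [-179.9, 0.0, 78.2]
ft_force: [1.1, -1.2, -2.0]
finger_gap: 23.0
grip_force: 78.9
time: 6.88
tool_pos: [413.6, 9.8, 324.0]
tcp_rot: [-179.9, -0.0, 78.2]
ft_force: [-0.3, 0.7, -2.8]
finger_gap: 23.4
grip_force: 79.0
rot [-0.002 -0.     0.003] rows 0.0 shift [-0.062  0.181  1.24 ] rows 2.0
```

View pics/s1.png

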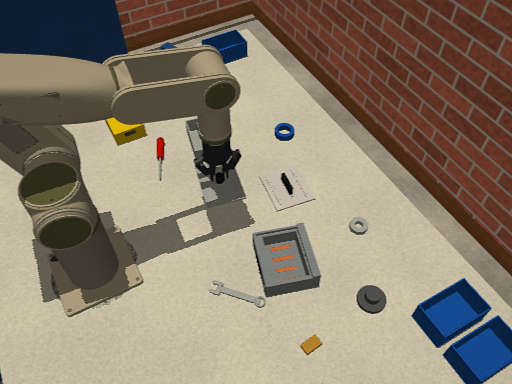

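The side view shows the lid hanging level from the gripper at (220,187), and the bench below it is free.

```bash
python3 -m jog '-0.03 0.08 0.4 0 0 0 1;-0.03 0.08 0.4 0 0 0 1;0 0 0.3 0 0 0 1;0 0 0.12 0 0 0 1;0 0 0 0 0 0 1'; python3 -m jog '0 0 0.05 0 0 0 1;0 0 0.04 0 0 0 1;0 0 0.03 0 0 0 1;0 0 0 0 0 0 1'
```

```text
time: 7.55
tool_pos: [428.1, 1.1, 202.4]
tcp_rot: [-179.9, 0.0, 78.3]
ft_force: [0.1, 0.9, -1.2]
finger_gap: 23.6
grip_force: 79.0
time: 8.05
tool_pos: [428.2, 0.4, 190.9]
tcp_rot: [-180.0, -0.0, 78.2]
ft_force: [0.2, -0.1, -3.0]
finger_gap: 23.7
grip_force: 79.0
```

```bash
python3 -m jog '0 0 0.02 0 0 0 1;0 0 0.01 0 0 0 1;0 0 0 0 0 0 1';python3 -m jog '0 0 0.02 0 0 0 1;0 0 0 0 0 0 1'
```

```text
time: 8.43
tool_pos: [428.7, 0.3, 189.5]
tcp_rot: [-180.0, 0.0, 78.2]
ft_force: [-9.7, 0.8, 18.7]
finger_gap: 23.7
grip_force: 81.5
time: 8.68
tool_pos: [428.9, 0.3, 189.4]
tcp_rot: [-179.9, 0.0, 78.2]
ft_force: [-23.5, 2.0, 45.6]
finger_gap: 23.4
grip_force: 84.4
```

```bash
python3 -m jog '0 0 -0.03 0 0 0 1;0 0 0 0 0 0 -1;0 0 0 0 0 0 -1;0 0 0 0 0 0 -1;0 0 0 0 0 0 -1'; python3 -m jog '0 0 -0.4 0 0 0 -1;0 0 -0.6 0 0 0 -1;0 0 -0.6 0 0 0 -1;0 0 -0.4 0 0 0 -1;0 0 0 0 0 0 -1'; python3 plan.py 480 200 400 78
```

```text
time: 9.3
tool_pos: [428.2, 0.4, 188.8]
tcp_rot: [-180.0, 0.0, 78.2]
ft_force: [-1.1, -0.2, -0.5]
finger_gap: 85.5
grip_force: 0.0
time: 9.93
tool_pos: [429.4, 0.3, 393.1]
tcp_rot: [179.6, -0.0, 78.2]
ft_force: [1.1, 0.1, -0.4]
finger_gap: 85.3
grip_force: 0.0
rot [ 0.007 -0.001  0.003] rows 0.0 shift [ 2.059  0.08  -0.069] rows 3.3
```

```bash
python3 -m jog '0.51 0.02 -0.02 0 0 0 -1;0.51 0.02 -0.02 0 0 0 -1;0.51 0.02 -0.02 0 0 0 -1;0.51 0.02 -0.01 0 0 0 -1;0 0 0 0 0 0 -1';python3 -m jog '0 0 0 0 0 0 -1'
python3 - <<'E'
from h import *
s=snap('wrist','w3.png')
E
```

```text
time: 10.55
tool_pos: [477.6, 201.2, 393.9]
tcp_rot: [-179.8, 0.0, 78.4]
ft_force: [-0.3, 0.0, 0.7]
finger_gap: 85.1
grip_force: 0.0
time: 10.68
tool_pos: [477.5, 198.3, 394.4]
tcp_rot: [-179.9, 0.1, 78.2]
ft_force: [-0.1, -0.3, -1.3]
finger_gap: 85.5
grip_force: 0.0
```

View pics/w3.png

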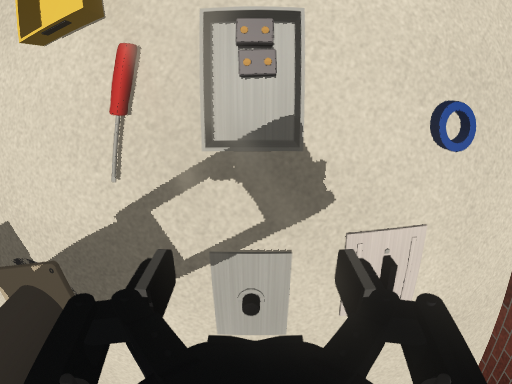

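Two modules are in the case, with tops at about (254,30) and (257,62) and contacts at (244/265,30) and (247/268,62). The case rim corners are at (202,11), (303,10), (205,149) and (301,149), and the lid lies on the bench at (251,300).

Run:
```python
from h import *
s=snapshot('wrist');s['fish']=1;f=s['img'].astype(int)
m=((f[:,:,0]>1.5*f[:,:,2])&(f[:,:,0]-f[:,:,2]>50)).astype(np.uint8);m[80:]=0;m[:,:225]=0;m[:,290:]=0
n,l,st,ce=cv2.connectedComponentsWithStats(m)
for i in range(1,n):
    if st[i,4]>10: print(ce[i].round(1),st[i,4],onz(s,*ce[i],45).round(1))
C=[onz(s,u,v,54)[:2] for u,v in [(202,11),(303,10),(301,149),(205,149)]];print(np.round(C,1).tolist(),np.mean(C,0),[np.linalg.norm(C[i]-C[i-1]).round(1) for i in range(4)])
for i,j in((1,0),(2,3)):
    d=C[i]-C[j];print(np.degrees(np.arctan2(d[1],d[0])))
```

```text
[243.3  29. ] 45 [497.3 352.8  45. ]
[264.4  29.1] 46 [518.8 348.2  45. ]
[267.   60.7] 47 [514.4 313.5  45. ]
[245.9  61.2] 46 [492.7 317.5  45. ]
[[460.1, 381.0], [561.7, 360.4], [530.6, 214.7], [430.8, 235.8]] [495.81552249 297.97444772] [np.float64(148.2), np.float64(103.7), np.float64(149.0), np.float64(102.0)]
-11.488667070957192
-11.921091222480172
```

Modules: A (508, 350.5) and B (503.5, 315.5), yaw −12°; case centre (496.5, 298.2). I pick B first.

```bash
python3 plan.py 503.5 315.5 250 78; python3 -m jog '0.39 -0.01 0.48 0 0 0 -0.4;0.39 -0.01 0.48 0 0 0 -0.4;0.41 -0.01 0.48 0 0 0 -0.4;0 0 0 0 0 0 -0.4;0 0 0 0 0 0 -0.4' 60; python3 plan.py 503.5 315.5 190 78
```

```text
rot [-0.001  0.001  0.002] rows 0.0 shift [1.208 0.007 1.452] rows 3.0
time: 11.4
tool_pos: [499.6, 314.2, 252.9]
tcp_rot: [180.0, 0.0, 78.1]
ft_force: [0.6, -0.2, 1.0]
finger_gap: 59.4
grip_force: 0.0
rot [0.    0.    0.002] rows 0.0 shift [0.021 0.036 0.629] rows 1.0
```

```bash
python3 -m jog '0.02 0.03 0.2 0 0 0 -0.4;0 0 0.2 0 0 0 -0.4;0 0 0.23 0 0 0 -0.4;0 0 0 0 0 0 -0.4;0 0 0 0 0 0 0.2' 60; python3 -m jog '0 0 0 0 0 0 0.4;0 0 0 0 0 0 0.4;0 0 0 0 0 0 0.4' 60;  python3 -m jog '0 0 -0.2 0 0 0 0.4;0 0 -0.4 0 0 0 0.4;0 0 -0.4 0 0 0 0.4;0 0 -0.4 0 0 0 0.4;0 0 0 0 0 0 0.4'; python3 plan.py 488.6 -234 330 73.2
```

```text
time: 12.02
tool_pos: [502.7, 316.3, 189.8]
tcp_rot: [180.0, -0.0, 78.2]
ft_force: [-0.1, 0.5, 0.9]
finger_gap: 42.8
grip_force: 0.0
time: 12.4
tool_pos: [502.9, 316.7, 190.4]
tcp_rot: [179.9, -0.1, 78.2]
ft_force: [-0.4, -1.4, 4.3]
finger_gap: 39.3
grip_force: 60.4
time: 13.02
tool_pos: [503.8, 317.2, 335.6]
tcp_rot: [179.6, -0.3, 78.2]
ft_force: [-0.2, 0.2, -1.6]
finger_gap: 39.3
grip_force: 60.1
rot [ 0.006 -0.006  0.083] rows 0.5 shift [-5.321  1.448  0.056] rows 8.9
```

```bash
python3 -m jog '0 0 0 0 0 0.08 0.4;-0.3 0.08 0 0 0 0 0.4;-0.6 0.16 0 0 0 0 0.4;-0.6 0.16 0 0 0 0 0.4;-0.6 0.16 0 0 0 0 0.4' 80; python3 -m jog '-0.6 0.16 0 0 0 0 0.4;-0.6 0.16 0 0 0 0 0.4;-0.6 0.16 0 0 0 0 0.4;-0.6 0.16 0 0 0 0 0.4;-0.6 0.16 0 0 0 0 0.4';python3 -m jog '-0.5 0.14 0 0 0 0 0.4;0 0 0 0 0 0 0.4;0 0 0 0 0 0 0.4'; python3 plan.py 488.6 -234 230 73.2
```

```text
time: 13.65
tool_pos: [495.4, 97.5, 329.1]
tcp_rot: [-180.0, 0.0, 73.4]
ft_force: [1.1, -1.1, -0.7]
finger_gap: 38.7
grip_force: 84.6
time: 14.28
tool_pos: [486.4, -212.9, 329.3]
tcp_rot: [-180.0, -0.0, 73.4]
ft_force: [0.5, 0.8, -0.9]
finger_gap: 38.7
grip_force: 84.6
time: 14.65
tool_pos: [485.9, -262.7, 328.9]
tcp_rot: [-179.9, -0.1, 73.4]
ft_force: [0.0, 0.5, -1.6]
finger_gap: 38.7
grip_force: 84.7
rot [-0.001 -0.001  0.003] rows 0.0 shift [ 0.283 -0.057  0.989] rows 1.7
```

```bash
python3 -m jog '-0.08 -0.06 0.4 0 0 0 0.4;0 0 0.4 0 0 0 0.4;0 0 0.3 0 0 0 0.4;0 0 0.2 0 0 0 0.4;0 0 0 0 0 0 0.4'; python3 -m jog '0 0 0.03 0 0 0 0.4;0 0 0 0 0 0 0.4'
```

```text
time: 15.28
tool_pos: [477.5, -266.8, 197.5]
tcp_rot: [-179.8, -0.1, 73.5]
ft_force: [-0.4, 0.8, -0.5]
finger_gap: 38.9
grip_force: 84.7
time: 15.52
tool_pos: [478.7, -268.9, 197.5]
tcp_rot: [179.9, 0.0, 73.4]
ft_force: [-0.4, -0.1, -1.1]
finger_gap: 39.0
grip_force: 84.7
```

```bash
python3 -m jog '0 0 0.02 0 0 0 0.4;0 0 0 0 0 0 0.4'; python3 -m jog '0 0 0.02 0 0 0 0.4;0 0 0 0 0 0 0.4'
```

```text
time: 15.78
tool_pos: [478.2, -269.1, 194.7]
tcp_rot: [180.0, 0.0, 73.4]
ft_force: [0.4, 0.5, -0.3]
finger_gap: 38.5
grip_force: 84.7
time: 16.02
tool_pos: [478.3, -269.1, 192.5]
tcp_rot: [180.0, 0.0, 73.4]
ft_force: [0.5, 0.2, -1.1]
finger_gap: 38.5
grip_force: 85.0
```

Now I release here, rise and go back for module A.

```bash
python3 -m jog '0 0 0.01 0 0 0 0.4;0 0 0 0 0 0 -0.4;0 0 0 0 0 0 -0.4;0 0 0 0 0 0 -0.4;0 0 -0.3 0 0 0 -0.4'; python3 -m jog '0 0 -0.5 0 0 0 -0.4;0 0 -0.5 0 0 0 -0.4;0 0 0 0 0 0 -0.4;0 0 0 0 0 0 -0.4';  python3 plan.py 508 350.5 320 78
```

```text
time: 16.65
tool_pos: [476.8, -268.1, 218.9]
tcp_rot: [-179.7, -0.1, 73.4]
ft_force: [-0.2, -0.1, 0.0]
finger_gap: 59.8
grip_force: 0.0
time: 17.15
tool_pos: [478.1, -268.9, 321.2]
tcp_rot: [180.0, 0.0, 73.4]
ft_force: [-0.2, -0.4, -0.1]
finger_gap: 59.7
grip_force: 0.0
rot [ 0.     0.    -0.077] rows 0.5 shift [ 6.121 -0.996  0.012] rows 10.0
```

```bash
python3 -m jog '0 0 0 0 0 -0.08 -0.4;0.61 -0.1 0 0 0 0 -0.4;0.61 -0.1 0 0 0 0 -0.4;0.61 -0.1 0 0 0 0 -0.4;0.61 -0.1 0 0 0 0 -0.4' 60; python3 -m jog '0.61 -0.1 0 0 0 0 -0.4;0.61 -0.1 0 0 0 0 -0.4;0.61 -0.1 0 0 0 0 -0.4;0.61 -0.1 0 0 0 0 -0.4;0.61 -0.1 0 0 0 0 -0.4';python3 -m jog '0.61 -0.1 0 0 0 0 -0.4;0 0 0 0 0 0 -0.4;0 0 0 0 0 0 -0.4'; python3 plan.py 508 350.5 250 78
python3 - <<'E'
from h import *
s=snap('wrist');s=snap('wrist')
s['fish']=1;f=s['img'].astype(int)
m=((f[:,:,0]>1.5*f[:,:,2])&(f[:,:,0]-f[:,:,2]>50)).astype(np.uint8)
n,l,st,ce=cv2.connectedComponentsWithStats(m)
for i in range(1,n):
    if 20<st[i,4]<300: print(ce[i].round(1),st[i,4],onz(s,*ce[i],45).round(1))
E
```

```text
time: 17.77
tool_pos: [488.0, -20.1, 319.3]
tcp_rot: [-179.8, 0.0, 78.2]
ft_force: [0.2, 0.1, -0.3]
finger_gap: 59.6
grip_force: 0.0
time: 18.4
tool_pos: [501.6, 288.6, 319.1]
tcp_rot: [-179.9, 0.1, 78.2]
ft_force: [1.7, -0.3, -0.3]
finger_gap: 59.7
grip_force: 0.0
time: 18.77
tool_pos: [504.5, 348.3, 319.1]
tcp_rot: [-179.9, 0.2, 78.2]
ft_force: [0.2, 0.1, 0.3]
finger_gap: 60.3
grip_force: 0.0
rot [-0.002  0.003  0.004] rows 0.0 shift [0.029 0.03  0.691] rows 1.1
[507.1 346.9] 118 [896.2 -39.6  45. ]
[506.9 368.7] 163 [ 938.8 -138.7   45. ]
[496.2 370. ] 131 [ 897.8 -115.1   45. ]
[509.7 380.7] 22 [ 985.1 -220.2   45. ]
```

```bash
python3 -m jog '0.03 0.03 0.45 0 0 0 -0.4;0 0 0.4 0 0 0 -0.4;0 0 0.3 0 0 0 -0.4;0 0 0.15 0 0 0 -0.4;0 0 0 0 0 0 -0.4' 60; python3 -m jog '0 0 0 0 0 0 0.2;0 0 0 0 0 0 0.4;0 0 0 0 0 0 0.4;0 0 0 0 0 0 0.4' 60;  python3 -m jog '0 0 -0.2 0 0 0 0.4;0 0 -0.4 0 0 0 0.4;0 0 -0.4 0 0 0 0.4;0 0 -0.4 0 0 0 0.4;0 0 0 0 0 0 0.4' 80; python3 -m jog '0 0 0 0 0 0 0.4'; python3 plan.py 488.6 -234 330 73.2
```

```text
time: 19.5
tool_pos: [508.5, 349.8, 190.7]
tcp_rot: [-179.9, 0.1, 78.1]
ft_force: [-1.0, 0.6, -0.2]
finger_gap: 60.3
grip_force: 0.0
time: 20.0
tool_pos: [509.6, 351.4, 193.6]
tcp_rot: [179.8, -0.1, 78.2]
ft_force: [-0.6, -0.3, 6.5]
finger_gap: 39.1
grip_force: 62.0
time: 20.62
tool_pos: [509.8, 351.7, 337.8]
tcp_rot: [179.6, -0.4, 78.2]
ft_force: [0.1, -0.1, -1.3]
finger_gap: 38.5
grip_force: 81.3
time: 20.75
tool_pos: [508.5, 350.8, 331.8]
tcp_rot: [180.0, -0.0, 78.2]
ft_force: [-0.5, 0.5, -1.7]
finger_gap: 38.5
grip_force: 81.3
rot [ 0.    -0.     0.083] rows 0.5 shift [-5.656  1.5    0.018] rows 9.4
```

```bash
python3 -m jog '0 0 0 0 0 0.08 0.4;-0.3 0.08 0 0 0 0 0.4;-0.6 0.16 0 0 0 0 0.4;-0.6 0.16 0 0 0 0 0.4;-0.6 0.16 0 0 0 0 0.4' ; python3 -m jog '-0.6 0.16 0 0 0 0 0.4;-0.6 0.16 0 0 0 0 0.4;-0.6 0.16 0 0 0 0 0.4;-0.6 0.16 0 0 0 0 0.4;-0.6 0.16 0 0 0 0 0.4';python3 -m jog '-0.55 0.14 0 0 0 0 0.4;0 0 0 0 0 0 0.4;0 0 0 0 0 0 0.4'; python3 plan.py 488.6 -234 200 73.2
```

```text
time: 21.38
tool_pos: [501.2, 131.9, 329.6]
tcp_rot: [-179.8, 0.1, 73.4]
ft_force: [0.9, 0.9, -1.2]
finger_gap: 38.6
grip_force: 81.3
time: 22.0
tool_pos: [492.2, -178.4, 329.9]
tcp_rot: [-179.8, -0.0, 73.4]
ft_force: [0.5, -0.5, -1.0]
finger_gap: 38.6
grip_force: 81.3
time: 22.38
tool_pos: [490.4, -233.2, 329.8]
tcp_rot: [-179.8, -0.1, 73.3]
ft_force: [0.1, 0.1, -1.2]
finger_gap: 38.4
grip_force: 81.3
rot [-0.003 -0.001  0.002] rows 0.0 shift [-0.013 -0.014  1.298] rows 2.1
```

```bash
python3 -m jog '0 -0.01 0.4 0 0 0 0.4;0 0 0.4 0 0 0 0.4;0 0 0.3 0 0 0 0.4;0 0 0.2 0 0 0 0.4;0 0 0 0 0 0 0.4'; python3 -m jog '0 0 0.02 0 0 0 0.4;0 0 0 0 0 0 0.4;0 0 0 0 0 0 0.4';python3 -m jog '0 0 0.015 0 0 0 0.4;0 0 0 0 0 0 0.4'
```

```text
time: 23.0
tool_pos: [489.0, -230.9, 199.0]
tcp_rot: [-179.7, -0.1, 73.5]
ft_force: [-0.1, 0.2, -1.4]
finger_gap: 38.8
grip_force: 81.3
time: 23.38
tool_pos: [490.4, -233.3, 200.4]
tcp_rot: [179.9, 0.0, 73.4]
ft_force: [-0.4, -0.5, -1.0]
finger_gap: 38.8
grip_force: 81.3
time: 23.62
tool_pos: [489.9, -233.2, 197.9]
tcp_rot: [-180.0, -0.0, 73.4]
ft_force: [0.6, 0.1, -0.5]
finger_gap: 38.6
grip_force: 81.3
```

```bash
python3 -m jog '0 0 0.02 0 0 0 0.4;0 0 0 0 0 0 -0.4;0 0 0 0 0 0 -0.4;0 0 0 0 0 0 -0.4;0 0 -0.3 0 0 0 -0.4'; python3 -m jog '0 0 -0.6 0 0 0 -0.4;0 0 -0.6 0 0 0 -0.4;0 0 -0.5 0 0 0 -1;0 0 0 0 0 0 -1;0 0 0 0 0 0 -1';  python3 plan.py 600 -110 400 82.5
```

```text
time: 24.25
tool_pos: [488.7, -232.4, 223.7]
tcp_rot: [-179.7, -0.1, 73.4]
ft_force: [-0.0, 0.4, 0.4]
finger_gap: 60.1
grip_force: 0.0
time: 24.88
tool_pos: [489.9, -233.1, 395.7]
tcp_rot: [180.0, 0.0, 73.4]
ft_force: [-0.1, 0.4, -1.1]
finger_gap: 85.0
grip_force: 0.0
rot [ 0.     0.    -0.152] rows 0.9 shift [ 1.364  0.931 -0.043] rows 2.7
```

```bash
python3 -m jog '0 0 0 0 0 -0.15 -1;0.45 0.31 -0.01 0 0 0 -1;0.45 0.31 -0.01 0 0 0 -1;0.46 0.31 -0.02 0 0 0 -1;0 0 0 0 0 0 -1'; python3 -m jog '0 0 0 0 0 0 -1'
python3 - <<'E'
from h import *
snap('wrist','w4.png');print(sense()['tool_pos'],sense()['tcp_rot'])
E
```

```text
time: 25.5
tool_pos: [601.4, -107.4, 397.0]
tcp_rot: [-179.8, -0.1, 82.6]
ft_force: [0.4, -0.6, -0.0]
finger_gap: 85.8
grip_force: 0.0
time: 25.62
tool_pos: [599.7, -110.6, 397.7]
tcp_rot: [-179.8, 0.0, 82.4]
ft_force: [-0.1, -0.1, 0.3]
finger_gap: 85.5
grip_force: 0.0
[ 599.52461852 -111.16410609  398.23975523] [-1.79835871e+02  7.24070643e-03  8.23737125e+01]
```

View pics/w4.png

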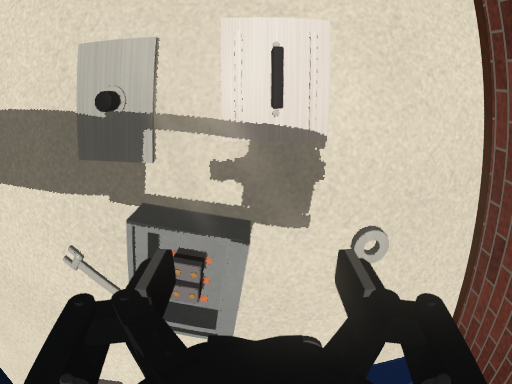

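The wrist view shows both modules in the tray at about (188,280) and the lid at (118,100). The cover is at (275,80), its bar running from (277,46) to (277,108), with far corners at (221,18) and (330,22).

Run:
```python
from h import *
s=snapshot('wrist');s['fish']=1;f=s['img'].astype(int)
m=(f.sum(2)<190).astype(np.uint8);m[116:]=0;m[:36]=0;m[:,:255]=0;m[:,300:]=0
c=max(cv2.findContours(m,0,1)[0],key=cv2.contourArea);print(cv2.boundingRect(c))
for z in(37,20):
    w=np.array([onz(s,u,v,z)[:2] for u,v in c[:,0,:]],np.float32);r=cv2.minAreaRect(w);print(z,np.round(r[0],1),np.round(r[1],1),round(r[2],1))
# right and left edges of plate: brightness steps
g=cv2.GaussianBlur((f[:,:,0]-f[:,:,2]).astype(np.float32),(3,3),0)
def edge(rows,lo,hi,sgn):
    P=[]
    for v in rows:
        d=sgn*np.diff(g[v,lo:hi]);k=d.argmax();P.append(onz(s,lo+k+.5,v,5)[:2])
    P=np.array(P,np.float32);l=cv2.fitLine(P,cv2.DIST_HUBER,0,.01,.01).ravel();yaw=np.degrees(np.arctan(-l[0]/l[1]));print('edge',l[2:],'yaw',yaw);return l
L=edge(range(25,108,3),210,232,-1);Rr=edge(range(28,120,3),318,340,1)
n=np.array([-L[1],L[0]]);print('width',abs(np.dot(Rr[2:]-L[2:],n)))
for u,v in((221,18),(330,21)): print(onz(s,u,v,5))
```

```text
(271, 47, 12, 61)
37 [635.8 -10.4] [67.3 12. ] 82.6
20 [637.1  -9.5] [70.7 12.7] 82.6
edge [573.8858  13.5284] yaw -7.971136
edge [703.2254    -9.752206] yaw -7.564164
width 131.31834
[582.68382344  73.89938535   5.        ]
[712.82532958  55.91958603   5.        ]
```

```bash
python3 plan.py 636.5 -10.7 240 82.3; python3 -m jog '0.34 0.08 0.52 0 0 0 -0.4;0.34 0.08 0.52 0 0 0 -0.4;0.36 0.08 0.52 0 0 0 -0.4;0 0 0 0 0 0 -0.4;0 0 0 0 0 0 -0.4' 80; python3 -m jog '0 0 0 0 0 0 -0.4';python3 plan.py 636.5 -10.7 182 82.3
```

```text
rot [-0.002  0.     0.001] rows 0.0 shift [1.049 0.232 1.588] rows 3.1
time: 26.35
tool_pos: [637.4, -12.8, 245.8]
tcp_rot: [180.0, 0.0, 82.3]
ft_force: [-0.2, 0.1, 0.6]
finger_gap: 59.8
grip_force: 0.0
time: 26.48
tool_pos: [638.2, -13.1, 247.9]
tcp_rot: [179.8, 0.0, 82.3]
ft_force: [0.0, -0.7, -0.4]
finger_gap: 59.7
grip_force: 0.0
rot [ 0.004  0.    -0.   ] rows 0.0 shift [ 0.021 -0.02   0.659] rows 1.1
```

```bash
python3 -m jog '0.02 -0.02 0.2 0 0 0 -0.4;0 0 0.2 0 0 0 -0.4;0 0 0.15 0 0 0 -0.4;0 0 0 0 0 0 -0.4;0 0 0 0 0 0 -0.4';python3 -m jog '0 0 0 0 0 0 -0.4;0 0 0 0 0 0 -0.4'; python3 plan.py 636.5 -10.7 182 82.3
```

```text
time: 27.1
tool_pos: [635.9, -9.3, 190.2]
tcp_rot: [180.0, -0.0, 82.4]
ft_force: [0.5, 0.1, 0.1]
finger_gap: 60.2
grip_force: 0.0
time: 27.35
tool_pos: [636.1, -9.3, 191.0]
tcp_rot: [179.9, -0.0, 82.4]
ft_force: [-0.2, -1.0, 0.2]
finger_gap: 59.8
grip_force: 0.0
rot [ 0.001 -0.     0.002] rows 0.0 shift [-0.013  0.006  0.09 ] rows 0.1
```

```bash
python3 -m jog '-0.01 0 0.07 0 0 0 -0.4;0 0 0 0 0 0 0;0 0 0 0 0 0 0.6;0 0 0 0 0 0 1;0 0 0 0 0 0 1' 80;python3 -m jog '0 0 0 0 0 0 1;0 0 0 0 0 0 1;0 0 0 0 0 0 1;0 0 0 0 0 0 1'
```

```text
time: 27.98
tool_pos: [635.7, -10.3, 183.5]
tcp_rot: [180.0, -0.0, 82.4]
ft_force: [-0.4, -0.1, 2.5]
finger_gap: 10.9
grip_force: 78.9
time: 28.48
tool_pos: [635.7, -10.3, 183.4]
tcp_rot: [180.0, -0.0, 82.4]
ft_force: [-0.6, 0.8, 3.9]
finger_gap: 10.2
grip_force: 79.0
```

```bash
cat > hook.py <<'E'
# hook.py cx cz tilt: tool target for cover's +x lower corner at tray x=cx, z=cz
import sys; from plan import *
T0=np.array([483.4,-251.2]);TY=-16.85
def hook(cx,cz,t,H=183.4,y=0.):
    a=np.radians(t);c,s=np.cos(a),np.sin(a);x=cx-66*c+H*s;z=cz+66*s+H*c
    th=np.radians(TY);w=T0+[x*np.cos(th)-y*np.sin(th),x*np.sin(th)+y*np.cos(th)]
    print(w.round(1),round(z,1));plan(*w,z,90+TY,t)
def now(H=183.4):
    s=sense();Rm=R.from_euler('z',-TY,degrees=True)*R.from_euler('xyz',s['tcp_rot'],degrees=True)
    p=R.from_euler('z',-TY,degrees=True).apply(s['tool_pos']-[*T0,0]);X=Rm.apply([0,1,0]);Z=-Rm.apply([0,0,1])
    O=p-H*Z;print('corner',(O+66*X).round(1),'-x edge',(O-66*X).round(1),'tilt',np.degrees(np.arccos(Z[2])).round(2))
if __name__=='__main__': now();hook(*map(float,sys.argv[1:]))
E
python3 -m jog '0 0 -0.1 0 0 0 1;0 0 -0.3 0 0 0 1;0 0 -0.4 0 0 0 1;0 0 -0.5 0 0 0 1;0 0 -0.3 0 0 0 1' 110;python3 -m jog '0 0 0 0 0 0 1;0 0 0 0 0 0 1'; python3 plan.py 483.4 -251.2 340 73.15
```

```text
time: 29.1
tool_pos: [635.7, -10.3, 346.2]
tcp_rot: [179.9, -0.0, 82.4]
ft_force: [0.5, -1.0, -2.4]
finger_gap: 10.0
grip_force: 107.5
time: 29.35
tool_pos: [634.9, -10.2, 341.0]
tcp_rot: [-179.8, 0.0, 82.4]
ft_force: [-0.2, -0.8, -3.6]
finger_gap: 10.1
grip_force: 107.7
rot [-0.003  0.     0.154] rows 0.9 shift [-2.746 -0.751  0.01 ] rows 4.6
```

```bash
python3 -m jog '0 0 0 0 0 0.154 1;-0.5 -0.14 0 0 0 0 1;-0.55 -0.15 0 0 0 0 1;-0.55 -0.15 0 0 0 0 1;-0.55 -0.15 0 0 0 0 1'; python3 -m jog '-0.5 -0.15 0 0 0 0 1;0 0 0 0 0 0 1;0 0 0 0 0 0 1'; python3 hook.py 46 80 9
```

```text
time: 29.98
tool_pos: [514.9, -199.8, 340.1]
tcp_rot: [-179.7, -0.0, 73.2]
ft_force: [-0.1, -0.3, -3.2]
finger_gap: 10.4
grip_force: 107.9
time: 30.35
tool_pos: [487.5, -242.2, 341.1]
tcp_rot: [-179.8, -0.1, 73.1]
ft_force: [0.2, -0.5, -3.0]
finger_gap: 10.1
grip_force: 107.9
corner [ 66.7  10.  157.5] -x edge [-65.3  10.1 157.9] tilt 0.2
[ 492.5 -254. ] 271.5
rot [ 0.147 -0.001 -0.001] rows 0.9 shift [-0.098  0.19   0.675] rows 1.1
```

```bash
python3 -m jog '0 0 0 0.147 0 0 1;-0.05 0.09 0.3 0 0 0 1;-0.05 0.09 0.3 0 0 0 1;0 0 0 0 0 0 1;0 0 0 0 0 0 1'; python3 -m jog '0 0 0 0 0 0 1'; python3 hook.py 46 56 9
python3 - <<'E'
from h import *
a=snapshot('side');cv2.imwrite('pics/s2.png',cv2.resize(a['img'][200:310,210:370,::-1],None,fx=4,fy=4,interpolation=cv2.INTER_CUBIC))
E
```

```text
time: 30.98
tool_pos: [493.8, -253.7, 281.7]
tcp_rot: [-171.2, -0.0, 73.2]
ft_force: [0.4, -1.0, -2.2]
finger_gap: 10.1
grip_force: 108.1
time: 31.1
tool_pos: [494.0, -254.4, 282.9]
tcp_rot: [-171.3, 0.0, 73.2]
ft_force: [-0.1, -0.1, -3.0]
finger_gap: 10.1
grip_force: 108.1
corner [48.6 -0.  91.6] -x edge [-8.190e+01 -1.000e-01  1.115e+02] tilt 8.68
[ 492.5 -254. ] 247.5
rot [0.005 0.001 0.001] rows 0.0 shift [-0.     0.04   0.352] rows 0.6
```

View pics/s2.png

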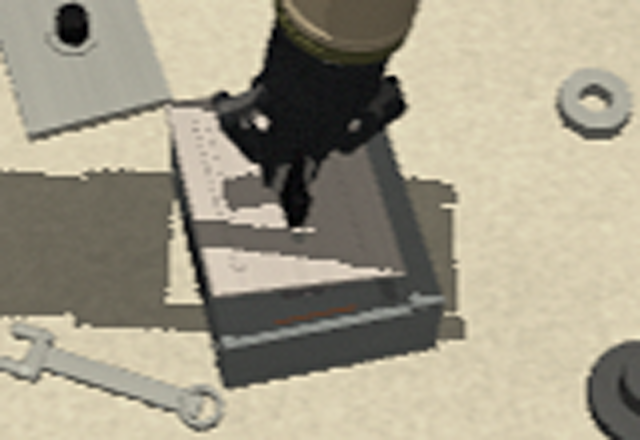

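The side crop shows the cover held above the tray, tilted with its right (+x) edge down and aligned with the rim. I lower it to just above the ledge.

```bash
python3 -m jog '0 0.02 0.2 0.005 0 0 1;0 0.02 0.15 0 0 0 1;0 0 0 0 0 0 1;0 0 0 0 0 0 1'; python3 hook.py 46 54 9
```

```text
time: 31.65
tool_pos: [491.6, -254.0, 245.6]
tcp_rot: [-170.8, -0.0, 73.1]
ft_force: [-0.0, 0.6, -3.0]
finger_gap: 10.6
grip_force: 108.5
corner [44.5 -0.3 54. ] -x edge [-85.8  -0.3  75.1] tilt 9.19
[ 492.5 -254. ] 245.5
rot [-0.003 -0.     0.   ] rows 0.0 shift [ 0.003  0.008 -0.   ] rows 0.0
```

```bash
python3 -m jog '0 0 0 0 0 0 1'; python3 hook.py 46 54.5 9
```

```text
time: 31.78
tool_pos: [491.8, -254.1, 246.0]
tcp_rot: [-170.9, -0.0, 73.2]
ft_force: [1.0, -0.6, -2.2]
finger_gap: 10.2
grip_force: 108.5
corner [44.9 -0.3 54.5] -x edge [-85.4  -0.3  75.4] tilt 9.13
[ 492.5 -254. ] 246.0
rot [-0.002 -0.     0.   ] rows 0.0 shift [ 0.004  0.006 -0.   ] rows 0.0
```

```bash
python3 hook.py 64.5 53.8 9 | tail -1; python3 -m jog '0 0.06 -0.01 0 0 0 1;0 0.06 -0.01 0 0 0 1;0 0 0 0 0 0 1;0 0 0 0 0 0 1'; python3 hook.py 64.5 53.8 9
```

```text
rot [-0.002 -0.     0.   ] rows 0.0 shift [ 0.004  0.19  -0.022] rows 0.3
time: 32.28
tool_pos: [503.5, -257.6, 245.9]
tcp_rot: [-170.9, -0.0, 73.2]
ft_force: [-0.5, 0.2, -2.1]
finger_gap: 9.8
grip_force: 108.5
corner [57.2 -0.3 54.3] -x edge [-73.2  -0.3  75.3] tilt 9.14
[ 510.2 -259.3] 245.3
rot [-0.002 -0.     0.   ] rows 0.0 shift [ 0.003  0.069 -0.005] rows 0.1
```

```bash
python3 -m jog '0 0.04 -0.003 0 0 0 1;0 0.03 -0.003 0 0 0 1;0 0 0 0 0 0 1;0 0 0 0 0 0 1'; python3 hook.py 65 53 6
```

```text
time: 32.78
tool_pos: [510.2, -259.7, 245.5]
tcp_rot: [-170.9, -0.0, 73.2]
ft_force: [-0.6, -0.1, -2.2]
finger_gap: 10.4
grip_force: 108.5
corner [64.2 -0.3 53.9] -x edge [-66.2  -0.3  74.9] tilt 9.13
[ 501.1 -256.6] 242.3
rot [-0.052 -0.     0.   ] rows 0.3 shift [ 0.003 -0.092  0.042] rows 0.2
```

The edge is under the lip with no contact. Now I lower the near edge by turning about the hooked edge.

```bash
python3 -m jog '0 -0.046 0.021 -0.026 0 0 1;0 -0.046 0.021 -0.026 0 0 1;0 0 0 0 0 0 1;0 0 0 0 0 0 1'; python3 hook.py 65.5 52.6 3
```

```text
time: 33.28
tool_pos: [500.8, -256.8, 242.9]
tcp_rot: [-174.0, 0.0, 73.1]
ft_force: [0.2, 0.0, -3.0]
finger_gap: 10.2
grip_force: 108.5
corner [64.8 -0.4 53.6] -x edge [-66.5  -0.4  67.4] tilt 5.99
[ 492.2 -253.9] 239.2
rot [-0.05  0.   -0.  ] rows 0.3 shift [ 0.004 -0.089  0.041] rows 0.2
```

```bash
python3 -m jog '0 -0.045 0.021 -0.025 0 0 1;0 -0.045 0.021 -0.025 0 0 1;0 0 0 0 0 0 1;0 0 0 0 0 0 1'; python3 hook.py 65.7 52.5 0.8
```

```text
time: 33.78
tool_pos: [491.9, -254.2, 239.4]
tcp_rot: [-177.0, 0.0, 73.1]
ft_force: [-0.1, 0.6, -2.7]
finger_gap: 9.8
grip_force: 108.5
corner [65.3 -0.4 52.8] -x edge [-66.6  -0.4  59.7] tilt 3.0
[ 485.6 -251.9] 236.8
rot [-0.037  0.    -0.   ] rows 0.2 shift [ 0.004 -0.066  0.027] rows 0.1
```

```bash
python3 -m jog '0 -0.033 0.014 -0.018 0 0 1;0 -0.033 0.014 -0.018 0 0 1;0 0 0 0 0 0 1;0 0 0 0 0 0 1'; python3 hook.py 66 52 0
```

```text
time: 34.28
tool_pos: [485.5, -252.2, 236.9]
tcp_rot: [-179.2, 0.0, 73.2]
ft_force: [0.2, -0.6, -3.0]
finger_gap: 10.1
grip_force: 108.5
corner [65.6 -0.4 52.5] -x edge [-66.4  -0.4  54.4] tilt 0.84
[ 483.4 -251.2] 235.4
rot [-0.014  0.     0.   ] rows 0.1 shift [ 0.003 -0.023  0.015] rows 0.0
```

```bash
python3 -m jog '0 -0.022 0.012 -0.014 0 0 1;0 0 0.008 0 0 0 1;0 0 0 0 0 0 1'; python3 hook.py 66 52 0
```

```text
time: 34.65
tool_pos: [483.6, -251.6, 235.5]
tcp_rot: [180.0, 0.0, 73.2]
ft_force: [-2.1, 1.4, 5.8]
finger_gap: 10.3
grip_force: 109.7
corner [66.4 -0.4 52.2] -x edge [-65.6  -0.4  52.1] tilt 0.04
[ 483.4 -251.2] 235.4
rot [0.001 0.    0.   ] rows 0.0 shift [ 0.004 -0.003  0.001] rows 0.0
```

```bash
python3 -m jog '0 0 0.007 0 0 0 1;0 0 0 0 0 0 1'; python3 -m jog '0 0 0 0 0 0 -0.4;0 0 0 0 0 0 -0.4;0 0 0 0 0 0 -0.4;0 0 0 0 0 0 -0.4'; python3 -m jog '0 0 -0.3 0 0 0 -0.4;0 0 -0.5 0 0 0 -0.4;0 0 -0.5 0 0 0 -1;-0.5 0 -0.3 0 0 0 -1;-0.5 0 0 0 0 0 -1'; python3 -m jog '0 0 0 0 0 0 -1;0 0 0 0 0 0 -1'
python3 - <<'E'
from h import *
snap('wrist','w5.png')
E
```

```text
time: 34.9
tool_pos: [483.7, -251.6, 235.5]
tcp_rot: [180.0, 0.0, 73.2]
ft_force: [-5.8, 3.2, 12.4]
finger_gap: 10.2
grip_force: 111.1
time: 35.4
tool_pos: [483.4, -251.5, 234.0]
tcp_rot: [-180.0, -0.0, 73.2]
ft_force: [-0.6, -0.4, -0.4]
finger_gap: 60.0
grip_force: 0.0
time: 36.02
tool_pos: [455.0, -348.5, 398.5]
tcp_rot: [179.6, 0.2, 73.3]
ft_force: [0.2, -0.2, -0.5]
finger_gap: 85.2
grip_force: 0.0
time: 36.28
tool_pos: [454.3, -347.2, 393.6]
tcp_rot: [-180.0, -0.0, 73.1]
ft_force: [0.1, -0.0, -0.5]
finger_gap: 85.4
grip_force: 0.0
```

View pics/w5.png

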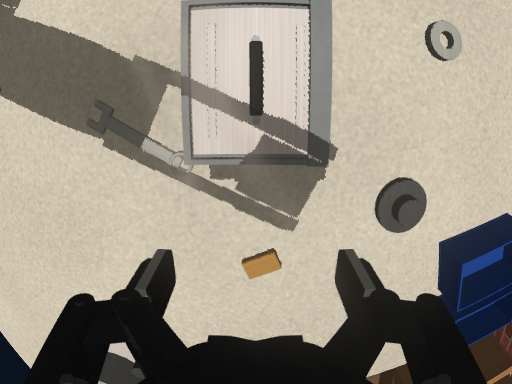

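The cover lies inside the rim, with its right edge under the lip band at x≈310 px and the bar at (256,78). I check this numerically and head for the lid.

```bash
python3 - <<'E'
from h import *
s=snapshot('wrist');s['fish']=1;f=s['img'].astype(int)
m=(f.sum(2)<130).astype(np.uint8);m[130:]=0;m[:30]=0;m[:,:243]=0;m[:,270:]=0
c=max(cv2.findContours(m,0,1)[0],key=cv2.contourArea)
w=np.array([onz(s,u,v,89)[:2] for u,v in c[:,0,:]],np.float32);r=cv2.minAreaRect(w);print(r)
d=np.array(r[0])-[483.4,-251.2];a=np.radians(16.85);print(d[0]*np.cos(a)-d[1]*np.sin(a),d[0]*np.sin(a)+d[1]*np.cos(a))
E
python3 plan.py 428.5 0.3 300 78.2
```

```text
((475.6300354003906, -278.1693115234375), (11.053330421447754, 9.990412712097168), 73.24876403808594)
0.3811402995171438 -28.063692665069684
rot [-0.001 -0.001 -0.083] rows 0.5 shift [ 3.34  -0.966  0.936] rows 5.8
```

```bash
python3 -m jog '0 0 0 0 0 -0.083 -1;0.48 -0.18 0.05 0 0 0 -1;0.48 -0.18 0.05 0 0 0 -1;0.48 -0.18 0.05 0 0 0 -1;0.48 -0.18 0.05 0 0 0 -1'; python3 -m jog '0.48 -0.18 0 0 0 0 -1;0 0 0 0 0 0 -1;0 0 0 0 0 0 -1';python3 - <<'E'
from h import *
s=snap('wrist','w6.png');s=snapshot('wrist');s['fish']=1
f=s['img'].astype(int);m=(f.sum(2)<150).astype(np.uint8);m[230:]=0
for c in cv2.findContours(m,0,1)[0]:
    if cv2.contourArea(c)>150:
        (u,v),r=cv2.minEnclosingCircle(c);print(u,v,r,onz(s,u,v,34).round(1))
E
```

```text
time: 37.0
tool_pos: [423.0, -142.0, 373.8]
tcp_rot: [180.0, -0.0, 78.2]
ft_force: [1.1, 0.2, 1.3]
finger_gap: 85.4
grip_force: 0.0
time: 37.38
tool_pos: [415.8, -93.2, 374.3]
tcp_rot: [180.0, 0.0, 78.3]
ft_force: [0.2, -0.8, -0.1]
finger_gap: 85.4
grip_force: 0.0
0.0 175.5 36.500099182128906 [ 57.7 -12.9  34. ]
37.0 157.0 27.658733367919922 [146.7  -8.8  34. ]
248.90652465820312 85.2002944946289 11.862126350402832 [ 4.295e+02 -3.000e-01  3.400e+01]
```

View pics/w6.png

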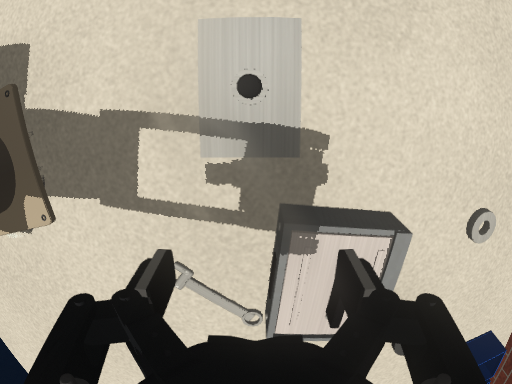

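The knob at (249,85) is still at (429, 0), and the lid's edges are square to the tool. I go down and grasp as before.

```bash
python3 plan.py 428.4 0.3 250 78.2; python3 -m jog '0.31 -0.02 0.41 0 0 0 -0.4;0.31 -0.02 0.41 0 0 0 -0.4;0.32 -0.03 0.42 0 0 0 -0.4;0 0 0 0 0 0 -0.4;0 0 0 0 0 0 -0.4' 80; python3 -m jog '0 0 0 0 0 0 -0.4';python3 plan.py 428.4 0.3 190 78.2
```

```text
rot [ 0.     0.    -0.001] rows 0.0 shift [ 0.951 -0.07   1.242] rows 2.5
time: 38.1
tool_pos: [428.7, -1.3, 250.7]
tcp_rot: [180.0, 0.0, 78.1]
ft_force: [-0.1, -0.1, 0.4]
finger_gap: 59.7
grip_force: 0.0
time: 38.22
tool_pos: [429.1, -1.5, 251.8]
tcp_rot: [179.8, -0.0, 78.0]
ft_force: [0.0, -0.4, -0.0]
finger_gap: 59.7
grip_force: 0.0
rot [ 0.003 -0.    -0.003] rows 0.0 shift [ 0.016 -0.011  0.618] rows 1.0
```

```bash
python3 -m jog '0.016 -0.01 0.25 0 0 0 -0.4;0 0 0.2 0 0 0 -0.4;0 0 0.15 0 0 0 -0.4;0 0 0 0 0 0 -0.4;0 0 0 0 0 0 -0.4' 80; python3 -m jog '0 0 0 0 0 0 -0.4'; python3 plan.py 428.4 0.3 190 78.2
```

```text
time: 38.85
tool_pos: [428.1, 1.0, 191.1]
tcp_rot: [179.9, -0.0, 78.1]
ft_force: [0.7, 0.7, 0.7]
finger_gap: 59.7
grip_force: 0.0
time: 38.98
tool_pos: [428.1, 1.2, 191.1]
tcp_rot: [179.9, -0.0, 78.1]
ft_force: [-0.0, -0.4, -0.3]
finger_gap: 60.0
grip_force: 0.0
rot [ 0.002 -0.    -0.001] rows 0.0 shift [-0.008  0.005  0.011] rows 0.0
```

```bash
python3 -m jog '0 0 0 0 0 0 0.2;0 0 0 0 0 0 0.6;0 0 0 0 0 0 1;0 0 0 0 0 0 1;0 0 0 0 0 0 1' 80; python3 -m jog '0 0 -0.1 0 0 0 1;0 0 -0.3 0 0 0 1;0 0 -0.4 0 0 0 1;0 0 -0.4 0 0 0 1;0 0 0 0 0 0 1' 100; python3 -m jog '0 0 0 0 0 0 1'; python3 plan.py 497.2 299.2 320 78.2
```

```text
time: 39.6
tool_pos: [427.9, 1.3, 190.9]
tcp_rot: [179.9, -0.0, 78.1]
ft_force: [-2.4, 1.1, 6.7]
finger_gap: 23.8
grip_force: 78.1
time: 40.22
tool_pos: [428.8, 1.2, 314.2]
tcp_rot: [179.6, -0.0, 78.1]
ft_force: [-0.1, -0.8, -2.9]
finger_gap: 22.8
grip_force: 98.5
time: 40.35
tool_pos: [427.2, 1.4, 309.6]
tcp_rot: [-180.0, 0.0, 78.1]
ft_force: [-0.7, 0.1, -2.8]
finger_gap: 22.7
grip_force: 98.5
rot [-0.001  0.    -0.001] rows 0.0 shift [ 3.059  0.076 -0.104] rows 4.9
```

```bash
python3 -m jog '0.4 0.01 -0.02 0 0 0 1;0.55 0.015 -0.02 0 0 0 1;0.6 0.015 -0.02 0 0 0 1;0.6 0.015 -0.02 0 0 0 1;0.55 0.01 -0.02 0 0 0 1'; python3 -m jog '0.35 0 0 0 0 0 1;0 0 0 0 0 0 1;0 0 0 0 0 0 1'; python3 plan.py 497.2 299.2 260 78.2
```

```text
time: 40.98
tool_pos: [488.8, 266.1, 317.8]
tcp_rot: [-179.8, 0.1, 78.2]
ft_force: [1.0, -1.2, -1.7]
finger_gap: 23.0
grip_force: 98.5
time: 41.35
tool_pos: [495.9, 298.0, 318.1]
tcp_rot: [-179.8, 0.2, 78.2]
ft_force: [1.1, -0.2, -1.4]
finger_gap: 22.6
grip_force: 98.6
rot [-0.003  0.003 -0.001] rows 0.0 shift [0.014 0.01  0.581] rows 0.9
```

```bash
python3 -m jog '0.01 0.01 0.3 0 0 0 1;0 0 0.25 0 0 0 1;0 0 0.1 0 0 0 1;0 0 0 0 0 0 1;0 0 0 0 0 0 1'; python3 plan.py 497.2 299.2 245 78.2
python3 - <<'E'
from h import *
a=snapshot('side');cv2.imwrite('pics/s3.png',cv2.resize(a['img'][80:190,140:300,::-1],None,fx=4,fy=4,interpolation=cv2.INTER_CUBIC))
E
```

```text
time: 41.98
tool_pos: [498.3, 299.2, 256.4]
tcp_rot: [179.9, -0.1, 78.1]
ft_force: [0.1, 0.4, -1.9]
finger_gap: 22.5
grip_force: 98.6
rot [ 0.001 -0.001 -0.001] rows 0.0 shift [-0.002 -0.011  0.114] rows 0.2
```

View pics/s3.png

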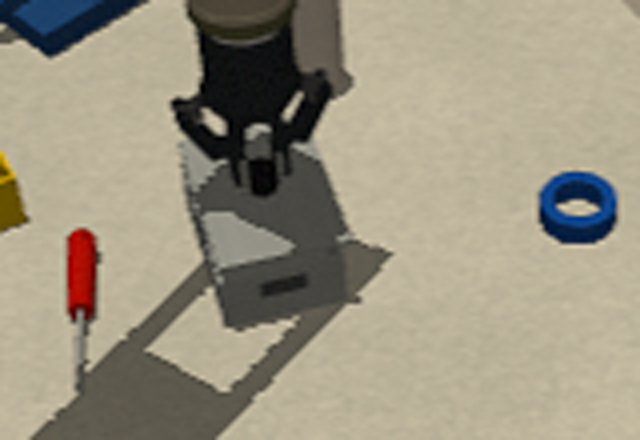

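The lid is level and aligned over the case. I lower it gently.

```bash
python3 -m jog '0 -0.01 0.06 0 0 0 1;0 0 0.05 0 0 0 1;0 0 0 0 0 0 1;0 0 0 0 0 0 1'; python3 -m jog '0 0 0.04 0 0 0 1;0 0 0 0 0 0 1;0 0 0 0 0 0 1'
```

```text
time: 42.52
tool_pos: [496.8, 299.5, 244.1]
tcp_rot: [-180.0, 0.0, 78.1]
ft_force: [0.2, -0.9, -2.2]
finger_gap: 23.0
grip_force: 98.6
time: 42.9
tool_pos: [496.8, 299.4, 240.1]
tcp_rot: [-180.0, 0.0, 78.1]
ft_force: [-0.1, 0.0, -1.7]
finger_gap: 22.7
grip_force: 98.6
```

```bash
python3 -m jog '0 0 0.015 0 0 0 1;0 0 0.008 0 0 0 1;0 0 0 0 0 0 1'; python3 -m jog '0 0 0 0 0 0 -0.4;0 0 0 0 0 0 -0.4;0 0 0 0 0 0 -0.4;0 0 0 0 0 0 -0.4'; python3 -m jog '0 0 -0.3 0 0 0 -0.4;0 0 -0.5 0 0 0 -0.4;-0.4 0 -0.4 0 0 0 -1;-0.6 0 -0.2 0 0 0 -1;-0.5 0 0 0 0 0 -1'; python3 -m jog '0 0 0 0 0 0 -1;0 0 0 0 0 0 -1'
python3 - <<'E'
from h import *
a=snap('wrist')['img'];b=snap('top')['img'][135:270,150:380]
b=cv2.resize(b,(512,300),interpolation=cv2.INTER_CUBIC);cv2.imwrite('pics/end.png',np.vstack([a[:230],b])[:,:,::-1])
E
```

```text
time: 43.28
tool_pos: [497.0, 299.6, 239.0]
tcp_rot: [180.0, -0.0, 78.1]
ft_force: [-4.8, -3.0, 6.4]
finger_gap: 22.8
grip_force: 100.0
time: 43.78
tool_pos: [496.8, 299.4, 237.8]
tcp_rot: [-180.0, 0.0, 78.1]
ft_force: [-0.3, 0.1, 0.2]
finger_gap: 59.7
grip_force: 0.0
time: 44.4
tool_pos: [466.2, 152.0, 380.2]
tcp_rot: [179.7, -0.1, 78.2]
ft_force: [1.2, 0.5, -1.0]
finger_gap: 85.6
grip_force: 0.0
time: 44.65
tool_pos: [466.2, 153.4, 377.7]
tcp_rot: [180.0, -0.0, 78.1]
ft_force: [0.4, -0.1, -0.1]
finger_gap: 84.8
grip_force: 0.0
```

View pics/end.png

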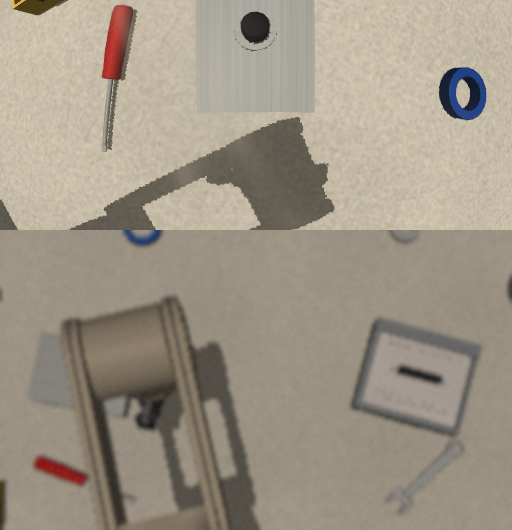

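The lid seated at the expected height (238–239 mm at the tool, so lid z ≈ 48 mm). The top view shows the cover home in the tray. The job is done, so I hand it in.

```bash
python3 -c "
from bench import *
print(hand_in())"
```

```text
the job is handed in; nothing more can be done
None
```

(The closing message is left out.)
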